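Set the ignition rotor to its timing line

ROBOT

A 6-joint arm with a two-finger parallel gripper is mounted at the origin on the work surface. World frame = base frame: x ahead of the robot, y to its left, z up, the work surface at z = 0. Lengths are in mm, angles in rad, forces in N, time in s.
With the tool pointing down it reaches from about 400 to 925 mm from the base axis. Payload 12.5 kg.
Tool frame: the origin (TCP) lies midway between the tips of the shut fingers; the grasp point (between the pads) lies 19 mm behind it; z points along the fingers, y is the line along which they close (so a half turn about z gives the same grasp; the last joint's range is limited). The gripper opens to 95 mm and grips with 3 to 60 N. Pads are 20 mm wide; open, the fingers measure 119 mm over their backs; the gripper's body (75 mm by 180 mm) begins 59 mm behind the grasp point.
Start: joints at [1.016, 0.491, 1.559, -0, 1.092, -0.106], TCP at [271.165, 563.131, 214.661] pointing down, gripper open.
Joint ranges: [-3.1, 3.1], [-0.84, 2.19], [0.05, 2.79], [-1.13, 4.28], [0.06, 2.93], [-2.69, 2.69]. Speed limits (rad/s): [2.22, 2.22, 2.79, 3.14, 3.14, 3.14].

INTERFACE

Orientations are given as [roll, pitch, yaw] about the fixed x, y, z axes, in that order (R = Rz(yaw) Ry(pitch) Rx(roll)).
In Python, from cell import env gives the robot as it stands.
- The arm moves only by the tool arm_command, never from a script. Its argument "targets" is a list of rows, each a list of 5 numbers: the shift along the tool's x, y, z in mm, then the turn about the tool's z in degrees, then the opening, from 0 (shut) to 1 (fully open). In form: [[tx, ty, tz, roll, fingers], ...]. A call has 1 to 5 rows; each row is the pose to reach, as a shift and turn from the pose commanded when the call began, along the tool's axes at that moment; what a row does not reach only later rows make up. A row lasts 1/10 s, in which the tool goes at most 50 mm and 8.59 degrees, less where a joint would pass 70% of its speed; a pose out of reach is approached as far as the arm can. A call with a gripper value outside its range is refused whole. The fingers move at their own pace and stop on an object; the grip force is fixed at half the most. Time passes only in rows, so rows that repeat a pose let the fingers close. It gives the time, the measured TCP pose, the force, the opening and the grip force at its end, in the units of the state.
- env.state(): the state, without advancing time (a new reading comes with each control period).
- env.read_camera(name): name is "scene" or "top"; returns a dict with "frame" (480x640x3 uint8, red, green, blue), "vertical_fov" (degrees; the focal length in pixels is half the picture's height over the tangent of half this angle, whatever the lens; pixels are square), "cx", "cy" (the principal point, pixels), "k1" (the pictures are not rectified: a ray, as slopes to the right and down, at radius r is drawn at 1 + k1 r^2 times it, then the intrinsics apply), "world_from_camera" (4x4, takes a point from camera to world coordinates). Camera axes: x right, y down, z forward; pixel columns grow to the right and rows downward; lengths in mm; the calibration is good to about 2 mm. A picture is of the moment at which its call begins. There is no depth.
- env.job_done(): hands the job in; it is judged then, once.
The state is a dict: "t": time; "joints": joint angles; "qvel": joint speeds; "tau": joint torques, N m; "eef_pos": TCP position; "tcp_rot": TCP orientation; "ft_force": force on the tool from outside, world axes, zero at the start; "moment": the same for the moment, N m; "opening": opening from 0.0 (shut) to 1.0 (fully open); "grip_force": force on a finger pad.
Only numpy, scipy, OpenCV 4.12 (cv2) and the standard library are available. Lean on these libraries where they do the work, as an engineer would, in place of code of your own. Each camera call takes 0.05 s, during which the arm holds its last target. There are 200 camera calls.

TASK

With a fingertip, gently push the black ignition rotor round by its upright studs until the white index mark on it lines up with the red timing line on the housing, then leave it there. Only push: do not grip the rotor or its studs. Leave the tub, screwdriver, wedge and bush where they stand.

Things in the scene. Friction and masses are not known exactly. Their poses are not given: they have to be found in the camera images.
- housing: round aluminium ignition housing fixed to the bench, 210 mm across and 40 mm high, with four small lugs (12 mm high) that reach out to 132 mm from its centre, and black degree ticks (10 degrees apart) on its top around the rotor; origin on the rotor's vertical axis at bench level, z up
- rotor (a joint): angle (rad) of the rotor, a black disc on top of the housing, about the vertical axis; grows counter-clockwise seen from above, no stops; at 0 the white index mark points along the housing's x axis. It turns either way against a drag of about 0.15 N m (some 3 N at a stud), has no spring and stays where it is left
- rotor_hub (a point): point on the rotor's axis, level with the disc's flat top, 52 mm above the bench. The disc is 140 mm across; in its middle a hub 40 mm across and 6 mm high carries a 20 mm nut, 12 mm above the disc in all. Three studs stand 120 degrees apart, their axes 48 mm from here
- index_mark (a point): outer end of the white index mark, a radial line 4.5 mm wide painted on top of the rotor from near the hub out to the rim; the point is at the rim, 70 mm from the rotor's axis, 52 mm above the bench
- stud0 (a point): centre of the top of an upright steel stud, 14 mm thick, that rises 25 mm above the disc (top 77 mm above the bench); it stands 60 degrees counter-clockwise from the index mark
- stud1 (a point): centre of the top of the like stud opposite the index mark
- stud2 (a point): centre of the top of the like stud 300 degrees counter-clockwise from the index mark
- timing_line: the target: a radial red line 4.5 mm wide, on a steel clip fixed to the housing just outside the rotor, with a small red flag at its outer end. The origin is on the rotor's axis at bench level and the x axis points out along the red line, which runs from 73 to 104 mm from the axis, its top 52 mm above the bench, level with the rotor's top
- tub: loose blue tub with a red cap, 64 mm across, 75 mm high; origin at the centre of its underside; a bystander
- screwdriver: loose black-handled screwdriver, 190 mm long, lying along its own x; a bystander
- wedge: loose dark steel wedge block, 50 by 30 mm, 25 mm high; origin at the centre of its underside; a bystander
- bush: loose steel bush (short tube) 26 mm across, 20 mm high; origin at the centre of its underside; a bystander

How it is judged (in metres and radians):
At the end, for the whole second after the job is handed in: the rim end of the white index mark is within 3 mm sideways of the centre of the red timing line (about 2.5 degrees, so that the two 4.5 mm lines overlap), the rotor is at rest, and the four bystanders are within 15 mm of where they started, the tub upright (y of index_mark in the frame of timing_line between -0.003 and 0.003 m and x of index_mark in the frame of timing_line above 0.05 m and velocity of joint rotor between -0.05 and 0.05 rad/s and not (distance of tub from where it was at the start of the episode above 0.015 m) and not (distance of screwdriver from where it was at the start of the episode above 0.015 m) and not (distance of wedge from where it was at the start of the episode above 0.015 m) and not (distance of bush from where it was at the start of the episode above 0.015 m) and angle between tub's own z axis and vertical below 0.1 rad); the robot touches nothing.
It fails at once if a bystander was pushed away, lifted or carried (moved more than 15 mm) (distance of any of tub, screwdriver, wedge, bush from where it was at the start of the episode above 0.015 m).
It fails at once if the rotor was gripped, or pushed roughly (more than 30 N between fingers and rotor) (contact force between the fingers and rotor above 30 N).
It also fails if it takes over 61 s, if anything falls off the work surface, if the arm or the gripper's body presses on something with over 40 N, if the wrist force passes 120 N, or if a joint passes its speed limit or range.

## Working session

There is one attempt and no reset: what is moved stays moved. The work goes in short steps, Python scripts to look and compute and a tool call to move; the robot and the scene stay as the last step left them, time stands still between calls to the robot, and variables do not carry over. Pictures are saved under pics/ and viewed, at most 10 in all, crops included, and the job is handed in when it is done.

Besides the shell and the picture viewer there is one more tool, called after "Request:" as name(argument=value, ...), one argument or row to a line, values as JSON. arm_command: Moves the arm, as the interface text tells. Its arguments: {"type":"object","properties":{"targets":{"type":"array","items":{"type":"array","items":{"type":"number"}}}},"required":["targets"]}

```bash
mkdir -p pics
cat > h.py <<'E'
import numpy as np, cv2
from cell import env
def K(c):
    f=240/np.tan(np.radians(c["vertical_fov"]/2)); return f
def proj(c,P):
    T=np.linalg.inv(np.array(c["world_from_camera"])); p=T[:3,:3]@np.array(P,float)+T[:3,3]
    s=p[:2]/p[2]; s=s*(1+c["k1"]*(s@s)); return K(c)*s+[c["cx"],c["cy"]]
def ray(c,uv):
    f=K(c); d=(np.array(uv,float)-[c["cx"],c["cy"]])/f; s=d.copy()
    for _ in range(30): s=d/(1+c["k1"]*(s@s))
    T=np.array(c["world_from_camera"]); return T[:3,3],T[:3,:3]@np.array([s[0],s[1],1])
def atz(c,uv,z):
    o,d=ray(c,uv); return o+d*(z-o[2])/d[2]
def tri(rs):
    A=np.zeros((3,3));b=np.zeros(3)
    for o,d in rs:
        d=d/np.linalg.norm(d);M=np.eye(3)-np.outer(d,d);A+=M;b+=M@o
    return np.linalg.solve(A,b)
def shot(n,name):
    c=env.read_camera(n); cv2.imwrite(f"pics/{name}.png",c["frame"][:,:,::-1]); 
    np.save(f"pics/{name}.npy",c,allow_pickle=True); return c
def load(name): return np.load(f"pics/{name}.npy",allow_pickle=True).item()
E
python3 - <<'E'
from h import *
for n in("scene","top"):
    c=shot(n,n+"0"); print(n,c["vertical_fov"],c["k1"],np.round(c["world_from_camera"],3).tolist())
print(env.state())
E
```

```text
scene 54.38083694987611 0.008118932011338927 [[-0.513, 0.724, -0.462, 900.298], [0.858, 0.435, -0.271, 256.28], [0.005, -0.535, -0.845, 663.765], [0.0, 0.0, 0.0, 1.0]]
top 44.245337151163106 -0.08824229979258054 [[-0.028, -0.983, 0.184, 394.786], [-1.0, 0.03, 0.008, 56.724], [-0.013, -0.184, -0.983, 1080.208], [0.0, 0.0, 0.0, 1.0]]
{'t': 0.1, 'joints': array([ 1.01639506e+00,  4.91489527e-01,  1.55940696e+00, -1.87263290e-06,
        1.09174262e+00, -1.05577001e-01]), 'qvel': array([ 3.33103651e-05, -1.51798927e-03, -3.74202043e-03, -1.06414884e-03,
        1.22329474e-03, -4.02675778e-04]), 'tau': array([ 1.92619955e-03, -6.13627410e+01, -2.58600533e+01,  6.93244231e-02,
        4.70216037e-02, -4.57118119e-05]), 'eef_pos': array([271.03379991, 562.91305452, 214.11990051]), 'tcp_rot': array([-3.14055185e+00, -1.08624788e-04,  2.69276920e+00]), 'ft_force': array([-0.92270754, -0.97239236,  0.35402661]), 'moment': array([ 0.04644496,  0.0597598 , -0.00365802]), 'grip_force': 0.0, 'opening': 1.0021373004483307}
```

View pics/scene0.png

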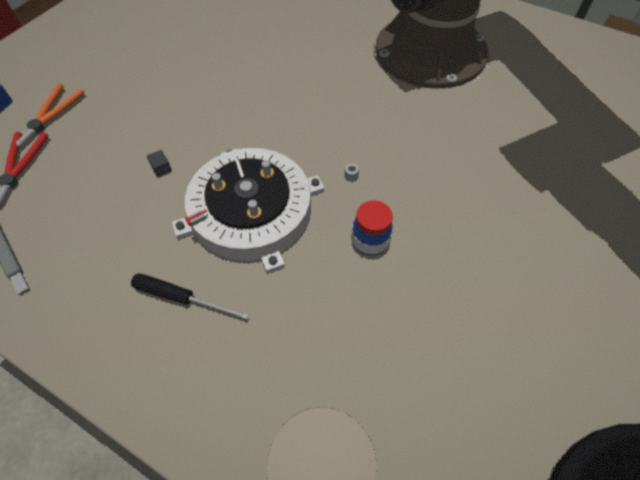

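View pics/top0.png

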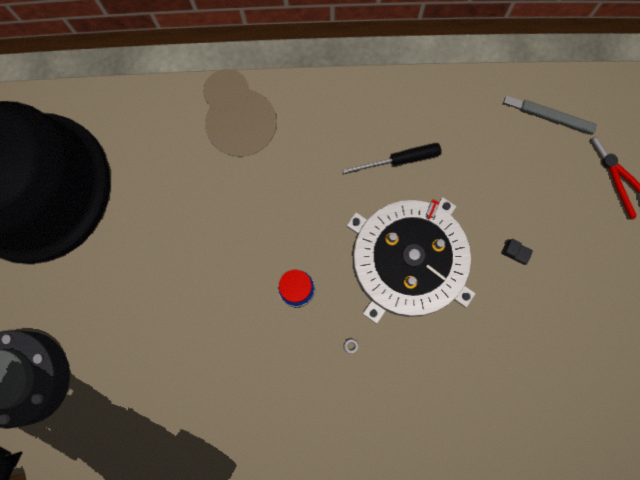

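The scene view shows the housing at about (248,200) with the tub, bush, wedge and screwdriver around it. The top view shows the hub at (414,254), the index mark towards (446,279) and the red line at (433,209). I'll enlarge both for exact pixels.

Run:
```python
from h import *
a=load("scene0")["frame"][145:270,170:330]; b=load("top0")["frame"][190:325,340:490]
cv2.imwrite("pics/cs.png",cv2.resize(a,None,fx=5,fy=4.8*1.0,interpolation=3)[:,:,::-1][:600])
cv2.imwrite("pics/ct.png",cv2.resize(b,(600,540),interpolation=3)[:,:,::-1])
```

```text
(no output)
```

View pics/cs.png

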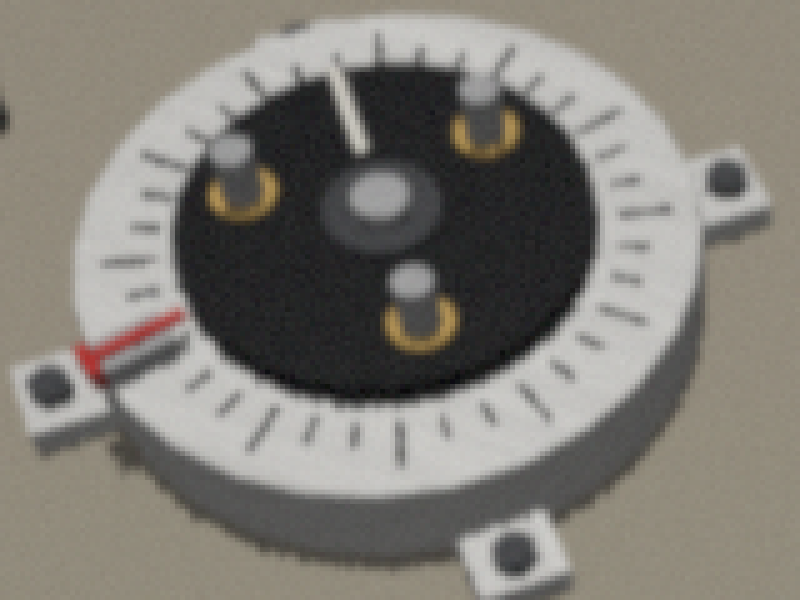

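View pics/ct.png

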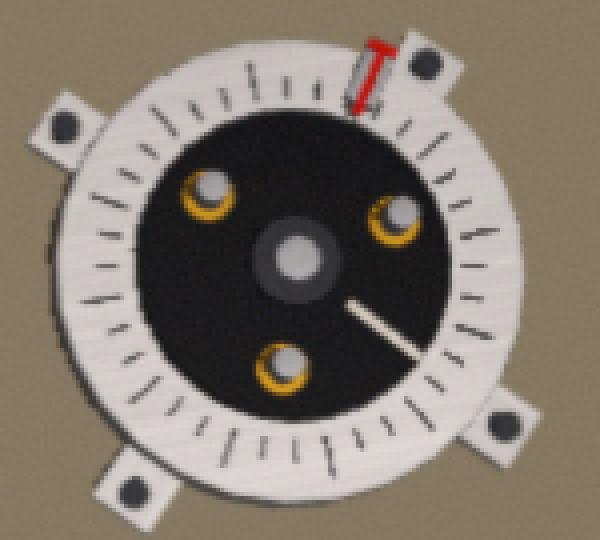

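Top crop (×4, offset 340,190): stud tops (404,211), (212,188), (291,363), nut (299,257), mark (350,304)→(420,357), red line (357,113)→(378,50). Scene crop (×5/×4.8, offset 170,145): the same studs (231,152), (413,280), (480,88).

Run:
```python
from h import *
s,t=load("scene0"),load("top0")
S=lambda u,v:(170+(u-2)/5,145+(v-2)/4.8)
T=lambda u,v:(340+(u-1.5)/4,190+(v-1.5)/4)
pts=dict(stud0=((231,152),(404,211)),stud1=((413,280),(212,188)),stud2=((480,88),(291,363)),nut=((380,195),(299,257)),
 idx=((337,68),(420,357)),idxin=((362,150),(350,304)),redin=((182,316),(357,113)),redout=((88,360),(378,50)))
R={}
for k,(a,b) in pts.items():
    R[k]=tri([ray(s,S(*a)),ray(t,T(*b))]); z={'s':77,'n':64}.get(k[0],52)
    print(k,R[k].round(1),"top@z",atz(t,T(*b),z).round(1),"scene@z",atz(s,S(*a),z).round(1))
for k,uv,z in(("tub",(296,286),75),("bush",(351,346),20),("wedge",(517,252),25),("sd_tip",(344,172),5),("sd_end",(440,150),12)):
    print(k,atz(t,uv,z).round(1))
c=np.mean([R['stud0'],R['stud1'],R['stud2']],0);print("c",c)
for k in R: d=R[k]-c; print(k,np.hypot(*d[:2]).round(1),np.degrees(np.arctan2(d[1],d[0])).round(1))
```

```text
stud0 [ 575.2 -139.    72.1] top@z [ 574.8 -138.8   77. ] scene@z [ 577.6 -134.9   77. ]
stud1 [588.3 -56.5  72.6] top@z [587.5 -56.1  77. ] scene@z [590.6 -54.1  77. ]
stud2 [510.5 -86.   72.3] top@z [510.4 -86.1  77. ] scene@z [513.3 -82.4  77. ]
nut [558.4 -93.9  60. ] top@z [558.2 -94.   64. ] scene@z [560.4 -90.8  64. ]
idx [ 513.8 -146.1   50.5] top@z [ 514.1 -146.5   52. ] scene@z [ 514.5 -144.2   52. ]
idxin [ 538.7 -117.2   48.5] top@z [ 538.5 -117.1   52. ] scene@z [ 540.5 -114.6   52. ]
redin [ 625.2 -125.8   46.5] top@z [ 624.4 -125.5   52. ] scene@z [ 627.4 -121.8   52. ]
redout [ 654.5 -138.1   47.8] top@z [ 653.1 -136.8   52. ] scene@z [ 656.5 -136.    52. ]
tub [507. 113.  75.]
bush [403.4  20.8  20. ]
wedge [ 562.  -287.8   25. ]
sd_tip [728.9  21.6   5. ]
sd_end [ 764.9 -162.3   12. ]
c [558.00791657 -93.84463636  72.3220756 ]
stud0 48.3 -69.1
stud1 48.1 50.9
stud2 48.2 170.6
nut 0.4 -6.7
idx 68.4 -130.2
idxin 30.3 -129.6
redin 74.4 -25.5
redout 106.2 -24.6
```

Heights check out to about 4 mm and stud radii are 48 mm. The axis is at about (559,-93), with the mark at about -129.5° and the red line at about -25°, so the rotor needs about +104.5° counter-clockwise. I'll push stud1 (51°) from its clockwise side with the fingers shut.

Request:
arm_command(
  targets=[
    [-29, -21, 0, 0, 0],
    [-58, -43, 0, 0, 0],
    [-87, -64, 0, 0, 0],
    [-115, -86, 0, 0, 0],
    [-144, -107, 0, 0, 0],
  ],
)

```text
t: 0.6
eef_pos: [354.7, 402.8, 214.4]
tcp_rot: [-3.141, -0.0, 2.693]
ft_force: [0.9, 0.4, 0.5]
opening: 0.636
grip_force: 0.0
```

Request:
arm_command(
  targets=[
    [-29, -21, 0, 0, 0],
    [-58, -43, 0, 0, 0],
    [-87, -64, 0, 0, 0],
    [-115, -86, 0, 0, 0],
    [-144, -107, 0, 0, 0],
  ],
)

```text
t: 1.1
eef_pos: [438.1, 243.9, 214.5]
tcp_rot: [-3.141, -0.0, 2.693]
ft_force: [1.1, 0.6, 0.6]
opening: 0.215
grip_force: 0.0
```

Request:
arm_command(
  targets=[
    [-29, -21, 0, 0, 0],
    [-58, -43, 0, 0, 0],
    [-87, -64, 0, 0, 0],
    [-115, -86, 0, 0, 0],
    [-144, -107, 0, 0, 0],
  ],
)

```text
t: 1.6
eef_pos: [521.4, 85.0, 214.5]
tcp_rot: [-3.141, -0.0, 2.693]
ft_force: [0.3, 1.3, 0.8]
opening: 0.006
grip_force: 0.0
```

Request:
arm_command(
  targets=[
    [-29, -21, 0, 0, 0],
    [-58, -43, 0, 0, 0],
    [-87, -64, 0, 0, 0],
    [-115, -86, 0, 0, 0],
    [-143, -108, 0, 0, 0],
  ],
)

```text
t: 2.1
eef_pos: [603.4, -74.3, 214.3]
tcp_rot: [-3.142, -0.001, 2.693]
ft_force: [1.4, 0.2, 0.2]
opening: 0.004
grip_force: 0.0
```

Request:
arm_command(
  targets=[
    [-7, -8, 20, 0, 0],
    [-7, -8, 50, 0, 0],
    [-7, -8, 80, 0, 0],
    [-7, -8, 100, 0, 0],
    [-7, -8, 115, 0, 0],
  ],
)

```text
t: 2.6
eef_pos: [605.3, -83.0, 97.7]
tcp_rot: [-3.141, -0.002, 2.693]
ft_force: [1.1, 0.8, -1.0]
opening: 0.005
grip_force: 0.0
```

Run:
```python
from h import *
s=shot("scene","s1");t=shot("top","t1")
a=s["frame"][115:265,170:330]; b=t["frame"][190:340,340:500]
cv2.imwrite("pics/c1.png",np.hstack([cv2.resize(x,(400,375),interpolation=3) for x in(a,b)])[:,:,::-1])
```

```text
(no output)
```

View pics/c1.png

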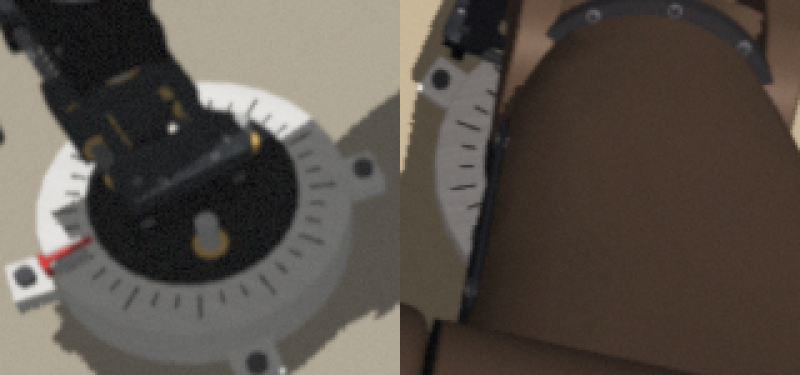

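Left (scene): gripper in front of the rotor, with stud1's top at crop (207,220) and free. Right (top): the arm hides the rotor. I'll project the TCP and hub to compare.

Run:
```python
from h import *
s=load("s1");p=env.state()["eef_pos"];print(p)
for P in(p,p+[0,0,30],[p[0],p[1],62],[559,-93,64],[589.5,-55.5,77]): print(((proj(s,P)-[170,115])*2.5).round(0))
a=s["frame"][115:265,170:330].astype(float); a=np.clip((a/255)**.45*255,0,255).astype(np.uint8)
cv2.imwrite("pics/c2.png",cv2.resize(a,(640,600),interpolation=3)[:,:,::-1])
```

```text
[604.85536265 -82.8941911   97.41901884]
[149. 196.]
[140. 165.]
[158. 230.]
[187. 173.]
[205. 218.]
```

View pics/c2.png

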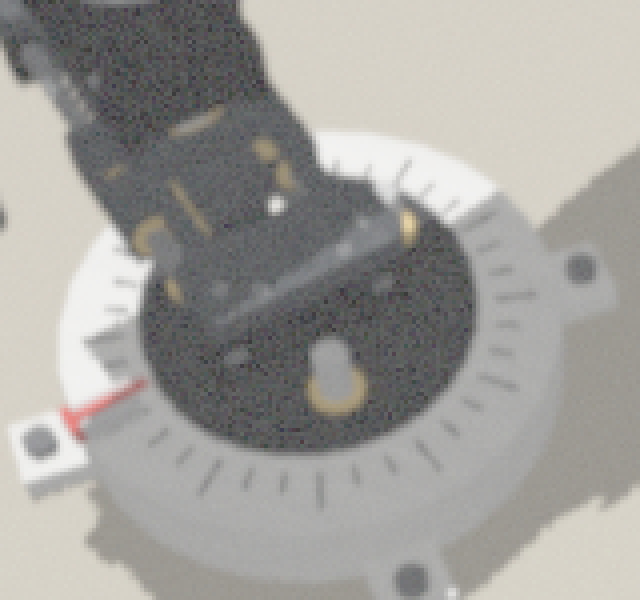

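The projected TCP sits where the fingers should be, hidden behind the gripper body's end. Stud1 is visible and clear, so I'll lower to z ≈ 62.

Request:
arm_command(
  targets=[
    [0, 0, 9, 0, 0],
    [0, 0, 18, 0, 0],
    [0, 0, 27, 0, 0],
    [0, 0, 35, 0, 0],
    [0, 0, 35, 0, 0],
  ],
)

```text
t: 3.2
eef_pos: [605.5, -83.0, 63.5]
tcp_rot: [-3.141, -0.002, 2.693]
ft_force: [-0.6, -0.6, 0.6]
opening: 0.002
grip_force: 0.0
```

```bash
cat > plan.py <<'E'
from h import *
import sys
# arc rows: from current pose to given finger angles, r=48 about C, in tool axes
C=np.array([559,-93.]);p=env.state()["eef_pos"][:2];y=env.state()["tcp_rot"][2]
print(p,np.degrees(np.arctan2(*(p-C)[::-1])))
cur=C+(p-C)
for a0 in map(float,sys.argv[1:]):
    pass
ang=list(map(float,sys.argv[1:])); prev=p
for i in range(0,len(ang),5):
    rows=[]
    for a in ang[i:i+5]:
        q=C+48*np.array([np.cos(np.radians(a)),np.sin(np.radians(a))]); d=q-prev
        rows.append([round(float(d[0]*np.cos(y)+d[1]*np.sin(y)),1),round(float(d[0]*np.sin(y)-d[1]*np.cos(y)),1)])
    prev=q; print(rows)
E
python3 plan.py 15 18 21 24 27  31 35 39 43 47  51 55 59 63 67  71 75 79 83 87 91 95 99 103 107 111 113 115 117 119
```

```text
[605.45086103 -82.96946136] 12.185277597578331
[[1.1, 2.1], [2.8, 4.0], [4.6, 5.7], [6.5, 7.4], [8.4, 9.0]]
[[2.7, 1.9], [5.6, 3.7], [8.6, 5.2], [11.7, 6.5], [14.8, 7.6]]
[[3.2, 0.9], [6.5, 1.5], [9.8, 2.0], [13.2, 2.2], [16.5, 2.1]]
[[3.3, -0.3], [6.7, -0.8], [9.9, -1.5], [13.1, -2.5], [16.3, -3.7]]
[[3.0, -1.4], [6.0, -3.0], [8.8, -4.8], [11.5, -6.8], [14.0, -9.0]]
[[2.4, -2.4], [3.5, -3.6], [4.6, -4.9], [5.6, -6.2], [6.6, -7.5]]
```

Request:
arm_command(
  targets=[
    [1.1, 2.1, 0, 0, 0],
    [2.8, 4.0, 0, 0, 0],
    [4.6, 5.7, 0, 0, 0],
    [6.5, 7.4, 0, 0, 0],
    [8.4, 9.0, 0, 0, 0],
  ],
)

```text
t: 3.7
eef_pos: [602.3, -71.2, 64.8]
tcp_rot: [3.142, 0.0, 2.693]
ft_force: [0.5, -4.6, 0.0]
opening: 0.003
grip_force: 1.8
```

Request:
arm_command(
  targets=[
    [2.7, 1.9, 0, 0, 0],
    [5.6, 3.7, 0, 0, 0],
    [8.6, 5.2, 0, 0, 0],
    [11.7, 6.5, 0, 0, 0],
    [14.8, 7.6, 0, 0, 0],
  ],
)

```text
t: 4.2
eef_pos: [592.2, -57.9, 64.7]
tcp_rot: [3.141, 0.0, 2.693]
ft_force: [1.4, -3.4, -0.7]
opening: 0.007
grip_force: 1.7
```

Request:
arm_command(
  targets=[
    [3.2, 0.9, 0, 0, 0],
    [6.5, 1.5, 0, 0, 0],
    [9.8, 2.0, 0, 0, 0],
    [13.2, 2.2, 0, 0, 0],
    [16.5, 2.1, 0, 0, 0],
  ],
)

```text
t: 4.7
eef_pos: [578.3, -49.1, 64.7]
tcp_rot: [-3.142, 0.001, 2.693]
ft_force: [2.8, -5.5, -0.3]
opening: 0.002
grip_force: 2.5
```

Pushing at about 4–6 N, as expected.

Request:
arm_command(
  targets=[
    [3.3, -0.3, 0, 0, 0],
    [6.7, -0.8, 0, 0, 0],
    [9.9, -1.5, 0, 0, 0],
    [13.1, -2.5, 0, 0, 0],
    [16.3, -3.7, 0, 0, 0],
  ],
)

```text
t: 5.2
eef_pos: [562.2, -45.2, 64.8]
tcp_rot: [3.141, 0.001, 2.693]
ft_force: [4.1, -2.3, -0.0]
opening: 0.004
grip_force: 2.0
```

Request:
arm_command(
  targets=[
    [3.0, -1.4, 0, 0, 0],
    [6.0, -3.0, 0, 0, 0],
    [8.8, -4.8, 0, 0, 0],
    [11.5, -6.8, 0, 0, 0],
    [14.0, -9.0, 0, 0, 0],
  ],
)

```text
t: 5.7
eef_pos: [545.0, -47.1, 64.6]
tcp_rot: [3.141, -0.001, 2.693]
ft_force: [2.9, 1.6, 0.6]
opening: 0.003
grip_force: 1.4
```

Run:
```python
from h import *
print(env.state()["eef_pos"],env.state()["ft_force"])
s=shot("scene","s3")
a=s["frame"][115:265,170:330].astype(float); a=np.clip((a/255)**.45*255,0,255).astype(np.uint8)
cv2.imwrite("pics/c3.png",cv2.resize(a,(640,600),interpolation=3)[:,:,::-1])
```

```text
[545.00030724 -47.14551577  64.59426598] [2.90073893 1.58561948 0.56105505]
```

View pics/c3.png

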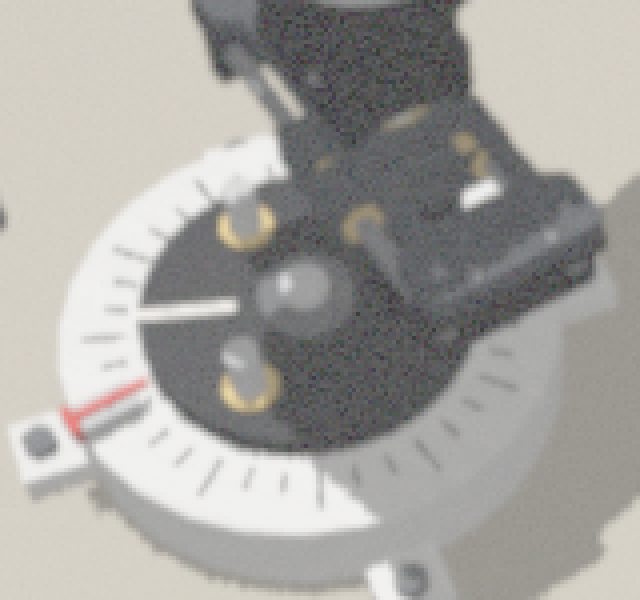

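The scene camera shows the mark from crop (237,305) to (138,315) and the red line from (146,383) to (70,416), so I can measure the remaining angle directly.

```bash
cat > rem.py <<'E'
from h import *
import sys
v=list(map(float,sys.argv[2:])); s=load(sys.argv[1])
P=lambda u,w,z=52: atz(s,(170+(u-1.5)/4,115+(w-1.5)/4),z)[:2]
mi,mo,ri,ro,n=[P(v[2*i],v[2*i+1],64 if i==4 else 52) for i in range(5)]
A=lambda a,b:np.degrees(np.arctan2(*(b-a)[::-1]))
print("axis",n,"r",[np.linalg.norm(x-n).round(1) for x in(mi,mo,ri,ro)])
print("line dirs mark,red",A(mi,mo),A(ri,ro),"from axis mark,red",A(n,mo),A(n,(ri+ro)/2),A(n,ri))
E
python3 rem.py s3 237 305 138 315 146 383 70 416 303 286
python3 plan.py 112 115 118 121 123 125 127 129 131 133
```

```text
axis [562.06265975 -89.98785143] r [np.float64(28.6), np.float64(68.6), np.float64(72.4), np.float64(104.4)]
line dirs mark,red -51.58744682434693 -29.230626163341018 from axis mark,red -54.2529528530388 -26.517542059625338 -25.91861676407579
[544.45792289 -47.27141419] 107.6411041659427
[[2.6, -2.6], [4.2, -4.5], [5.7, -6.5], [7.2, -8.5], [8.1, -10.0]]
[[0.8, -1.4], [1.6, -2.9], [2.4, -4.4], [3.1, -6.0], [3.7, -7.5]]
```

About 27° remain. I'll push about 19° more, then look.

Request:
arm_command(
  targets=[
    [2.6, -2.6, 0, 0, 0],
    [4.2, -4.5, 0, 0, 0],
    [5.7, -6.5, 0, 0, 0],
    [7.2, -8.5, 0, 0, 0],
    [8.1, -10.0, 0, 0, 0],
  ],
)

```text
t: 6.25
eef_pos: [533.6, -52.9, 64.6]
tcp_rot: [3.142, -0.0, 2.693]
ft_force: [3.0, 2.7, 1.1]
opening: 0.005
grip_force: 1.3
```

```bash
cat > look.py <<'E'
from h import *
import sys
print(env.state()["eef_pos"],env.state()["ft_force"])
s=shot("scene",sys.argv[1])
a=s["frame"][115:265,170:330].astype(float); a=np.clip((a/255)**.45*255,0,255).astype(np.uint8)
cv2.imwrite(f"pics/c_{sys.argv[1]}.png",cv2.resize(a,(640,600),interpolation=3)[:,:,::-1])
E
python3 look.py s4
```

```text
[533.59324498 -52.8975593   64.61016173] [3.04693884 2.74821634 1.06382537]
```

View pics/c_s4.png

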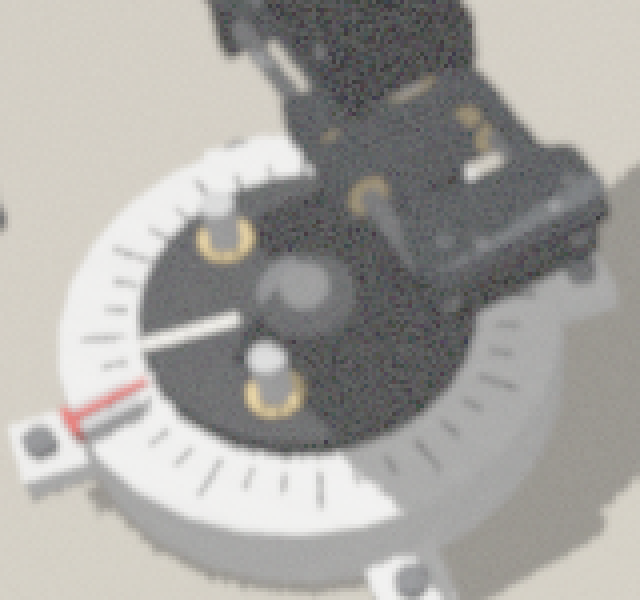

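Mark now from (240,318) to (142,346), with the red line unchanged.

```bash
python3 rem.py s4 240 318 142 346 146 383 70 416 303 286
python3 plan.py 124 126 128 130 132 133 134 135 136 137
```

```text
axis [562.06265975 -89.98785143] r [np.float64(27.6), np.float64(68.1), np.float64(72.4), np.float64(104.4)]
line dirs mark,red -38.564866694967876 -29.230626163341018 from axis mark,red -40.76573486244715 -26.517542059625338 -25.91861676407579
[533.41136668 -52.99828844] 122.60657822208007
[[1.0, -0.7], [1.9, -2.2], [2.6, -3.7], [3.3, -5.2], [4.0, -6.7]]
[[0.3, -0.8], [0.6, -1.6], [0.9, -2.3], [1.2, -3.1], [1.4, -3.9]]
```

About 14° remain. Push about 8° more.

Request:
arm_command(
  targets=[
    [1.0, -0.7, 0, 0, 0],
    [1.9, -2.2, 0, 0, 0],
    [2.6, -3.7, 0, 0, 0],
    [3.3, -5.2, 0, 0, 0],
    [3.3, -5.2, 0, 0, 0],
  ],
)

```text
t: 6.8
eef_pos: [528.4, -56.2, 64.6]
tcp_rot: [-3.142, -0.0, 2.693]
ft_force: [0.9, 0.9, 0.6]
opening: 0.006
grip_force: 0.8
```

```bash
python3 look.py s5;python3 plan.py 131 132 133 134 135 136 137 138 139 140
python3 - <<'E'
from h import *
a=load("s5")["frame"][180:230,185:245].astype(float);a=((a/255)**.6*255).astype(np.uint8)
cv2.imwrite("pics/z5.png",cv2.resize(a,(720,600),interpolation=3)[:,:,::-1])
E
```

```text
[528.36357016 -56.20837801  64.61362697] [0.89089218 0.90230159 0.59122579]
[528.31653783 -56.13546769] 129.7716332314348
[[0.5, -0.9], [0.8, -1.7], [1.1, -2.5], [1.4, -3.3], [1.7, -4.0]]
[[0.3, -0.8], [0.5, -1.6], [0.8, -2.4], [1.0, -3.2], [1.2, -4.0]]
```

View pics/z5.png

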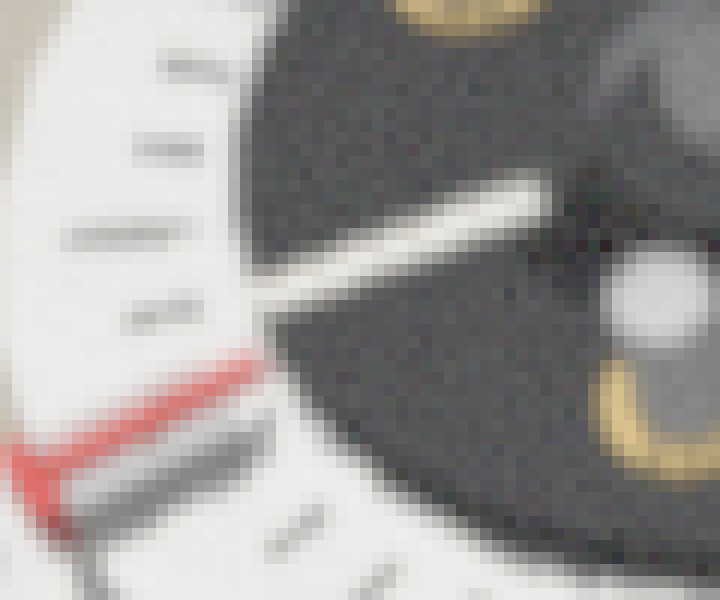

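Mark from crop (545,198) to (262,295), red from (258,367) to (25,468), so about one tick short. I'll measure this numerically with a polar unwrap from now on.

```bash
cat > ang.py <<'E'
from h import *
import sys
def measure(c,C,flip=0):
    f=c["frame"].astype(np.float32); a=np.radians(np.arange(-75,20,.2))
    def polar(r):
        uv=np.array([proj(c,[C[0]+r*np.cos(t),C[1]+r*np.sin(t),52]) for t in a],np.float32)
        return cv2.remap(f,uv[:,0].reshape(1,-1),uv[:,1].reshape(1,-1),cv2.INTER_LINEAR)[0]
    def cen(w): 
        k=np.argmax(w); s=slice(max(0,k-25),k+26); w=w[s]*(w[s]>.35*w[k]); return np.degrees((a[s]*w).sum()/w.sum())
    M={r:round(cen(polar(r).min(1)-30),1) for r in(36,44,52,60,65)}
    R={r:round(cen(np.maximum(0,polar(r)[:,0]-polar(r)[:,1])),1) for r in(76,80,84,90,96)}
    return M,R
if __name__=="__main__":
    n=sys.argv[1]; c=load(n)
    for C in([561,-90.5],[560,-91.5],[562,-90],[559,-93]) if n[0]=='s' else ([558.1,-94],[559,-93]): print(C,*measure(c,C))
E
for i in s3 s4 s5 t0; do :; done; cp pics/top0.npy pics/t0.npy; for i in s3 s4 s5 t0; do echo $i; python3 ang.py $i; done
```

```text
s3
[561, -90.5] {36: np.float64(-55.6), 44: np.float64(-53.9), 52: np.float64(-54.1), 60: np.float64(-53.6), 65: np.float64(-53.5)} {76: np.float64(-26.2), 80: np.float64(-26.1), 84: np.float64(-26.1), 90: np.float64(-25.9), 96: np.float64(-26.0)}
[560, -91.5] {36: np.float64(-53.4), 44: np.float64(-52.1), 52: np.float64(-52.6), 60: np.float64(-52.3), 65: np.float64(-52.3)} {76: np.float64(-25.1), 80: np.float64(-25.2), 84: np.float64(-25.2), 90: np.float64(-25.1), 96: np.float64(-25.2)}
[562, -90] {36: np.float64(-57.4), 44: np.float64(-55.3), 52: np.float64(-55.4), 60: np.float64(-54.7), 65: np.float64(-54.5)} {76: np.float64(-26.8), 80: np.float64(-26.7), 84: np.float64(-26.7), 90: np.float64(-26.5), 96: np.float64(-26.5)}
[559, -93] {36: np.float64(-50.7), 44: np.float64(-49.9), 52: np.float64(-50.7), 60: np.float64(-50.7), 65: np.float64(-50.8)} {76: np.float64(-23.8), 80: np.float64(-23.9), 84: np.float64(-24.0), 90: np.float64(-23.9), 96: np.float64(-24.1)}
s4
[561, -90.5] {36: np.float64(-42.4), 44: np.float64(-40.6), 52: np.float64(-40.9), 60: np.float64(-40.8), 65: np.float
[... 1798 characters left out ...]
float64(-24.0), 96: np.float64(-24.1)}
t0
[558.1, -94] {36: np.float64(nan), 44: np.float64(-72.6), 52: np.float64(-69.2), 60: np.float64(-67.4), 65: np.float64(nan)} {76: np.float64(-25.2), 80: np.float64(-25.1), 84: np.float64(-25.1), 90: np.float64(-25.2), 96: np.float64(-25.1)}
[559, -93] {36: np.float64(nan), 44: np.float64(-72.0), 52: np.float64(-70.1), 60: np.float64(-68.5), 65: np.float64(nan)} {76: np.float64(-26.2), 80: np.float64(-25.9), 84: np.float64(-25.9), 90: np.float64(-26.0), 96: np.float64(-25.8)}ang.py:9: RuntimeWarning: invalid value encountered in scalar divide
  k=np.argmax(w); s=slice(max(0,k-25),k+26); w=w[s]*(w[s]>.35*w[k]); return np.degrees((a[s]*w).sum()/w.sum())
```

Consistent at all radii: 7.7° remain.

Request:
arm_command(
  targets=[
    [0.5, -0.9, 0, 0, 0],
    [0.8, -1.7, 0, 0, 0],
    [1.1, -2.5, 0, 0, 0],
    [1.4, -3.3, 0, 0, 0],
    [1.7, -4.0, 0, 0, 0],
  ],
)

```text
t: 7.35
eef_pos: [525.3, -59.0, 64.6]
tcp_rot: [3.141, 0.0, 2.693]
ft_force: [3.3, 1.9, 0.8]
opening: 0.007
grip_force: 1.4
```

Request:
arm_command(
  targets=[
    [0.3, -0.8, 0, 0, 0],
    [0.6, -1.6, 0, 0, 0],
    [0.6, -1.6, 0, 0, 0],
  ],
)

```text
t: 7.65
eef_pos: [524.0, -60.2, 64.6]
tcp_rot: [3.142, -0.0, 2.693]
ft_force: [1.9, 2.1, 1.2]
opening: 0.003
grip_force: 1.1
```

```bash
python3 look.py s6; python3 ang.py s6|sed -n 2p; python3 plan.py 138 139 140
```

```text
[523.97755764 -60.1844666   64.6158209 ] [1.93319877 2.09767437 1.20564803]
[560, -91.5] {36: np.float64(-26.3), 44: np.float64(-26.6), 52: np.float64(-26.7), 60: np.float64(-26.4), 65: np.float64(-26.3)} {76: np.float64(-25.1), 80: np.float64(-25.1), 84: np.float64(-25.2), 90: np.float64(-25.1), 96: np.float64(-25.2)}
[523.96704024 -60.18567491] 136.87292862785026
[[0.3, -0.9], [0.5, -1.7], [0.7, -2.5]]
```

1.25° left: nudge about 1.1 mm, then back off.

Request:
arm_command(
  targets=[
    [0.2, -0.6, 0, 0, 0],
    [0.3, -1.1, 0, 0, 0],
    [0.3, -1.1, 0, 0, 0],
    [0.3, -1.1, 0, 0, 0],
  ],
)

```text
t: 8.1
eef_pos: [523.3, -61.0, 64.6]
tcp_rot: [3.142, -0.0, 2.693]
ft_force: [3.0, 1.5, 0.6]
opening: 0.004
grip_force: 1.2
```

```bash
python3 look.py s7; python3 ang.py s7|sed -n 1,2p
```

```text
[523.29666162 -60.98214844  64.60039291] [3.03280892 1.47535855 0.56974151]
[561, -90.5] {36: np.float64(-28.4), 44: np.float64(-26.6), 52: np.float64(-26.6), 60: np.float64(-26.5), 65: np.float64(-26.3)} {76: np.float64(-26.2), 80: np.float64(-26.1), 84: np.float64(-26.1), 90: np.float64(-26.0), 96: np.float64(-26.0)}
[560, -91.5] {36: np.float64(-25.9), 44: np.float64(-25.2), 52: np.float64(-25.0), 60: np.float64(-25.2), 65: np.float64(-25.2)} {76: np.float64(-25.2), 80: np.float64(-25.1), 84: np.float64(-25.2), 90: np.float64(-25.1), 96: np.float64(-25.2)}
```

Aligned within about 0.2°. Now I'll back off, lift and move clear of the top camera's view.

Request:
arm_command(
  targets=[
    [-1, 2, 0, 0, 0],
    [-3, 5, 0, 0, 0],
    [-6, 9, 0, 0, 0],
    [-6, 9, -15, 0, 0],
    [-6, 9, -40, 0, 0],
  ],
)

```text
t: 8.65
eef_pos: [532.1, -55.1, 103.9]
tcp_rot: [-3.141, -0.003, 2.693]
ft_force: [-0.4, 0.5, 0.5]
opening: 0.003
grip_force: 0.0
```

Request:
arm_command(
  targets=[
    [0, 0, -30, 0, 0],
    [0, 0, -60, 0, 0],
    [0, 0, -90, 0, 0],
    [20, 15, -110, 0, 0],
    [45, 35, -110, 0, 0],
  ],
)

```text
t: 9.15
eef_pos: [508.3, -4.5, 217.0]
tcp_rot: [3.14, 0.004, 2.691]
ft_force: [-0.1, 0.5, -1.2]
opening: 0.001
grip_force: 0.0
```

Request:
arm_command(
  targets=[
    [29, 21, 0, 0, 0],
    [58, 43, 0, 0, 0],
    [87, 64, 0, 0, 0],
    [115, 86, 0, 0, 0],
    [144, 107, 0, 0, 0],
  ],
)

```text
t: 9.65
eef_pos: [423.3, 155.7, 214.7]
tcp_rot: [-3.142, -0.0, 2.693]
ft_force: [0.0, -0.8, 0.0]
opening: 0.006
grip_force: 0.0
```

Request:
arm_command(
  targets=[
    [29, 21, 0, 0, 0],
    [58, 43, 0, 0, 0],
    [87, 64, 0, 0, 0],
    [87, 64, 0, 0, 0],
    [87, 64, 0, 0, 0],
  ],
)

```text
t: 10.15
eef_pos: [373.1, 250.3, 214.6]
tcp_rot: [-3.141, 0.0, 2.695]
ft_force: [0.2, 0.5, -0.7]
opening: 0.006
grip_force: 0.0
```

```bash
python3 look.py s8; python3 ang.py s8|sed -n 1,2p
python3 - <<'E'
from h import *
t=shot("top","t9");
from ang import measure
print(measure(t,[558.1,-94]),env.state()["t"])
f=t["frame"][120:370,270:540]
cv2.imwrite("pics/ct9.png",cv2.resize(f,(648,600),interpolation=3)[:,:,::-1])
E
```

```text
[373.1242284  250.33316527 214.63937467] [ 0.19334872  0.50339749 -0.69358142]
[561, -90.5] {36: np.float64(-28.4), 44: np.float64(-26.7), 52: np.float64(-26.6), 60: np.float64(-26.5), 65: np.float64(-26.3)} {76: np.float64(-26.2), 80: np.float64(-26.1), 84: np.float64(-26.1), 90: np.float64(-26.0), 96: np.float64(-25.9)}
[560, -91.5] {36: np.float64(-26.0), 44: np.float64(-25.2), 52: np.float64(-25.0), 60: np.float64(-25.2), 65: np.float64(-25.2)} {76: np.float64(-25.1), 80: np.float64(-25.2), 84: np.float64(-25.2), 90: np.float64(-25.1), 96: np.float64(-25.2)}
({36: np.float64(-24.7), 44: np.float64(-24.4), 52: np.float64(-24.5), 60: np.float64(-24.8), 65: np.float64(-24.6)}, {76: np.float64(-25.1), 80: np.float64(-25.1), 84: np.float64(-25.1), 90: np.float64(-25.2), 96: np.float64(-25.1)}) 10.25
```

View pics/ct9.png

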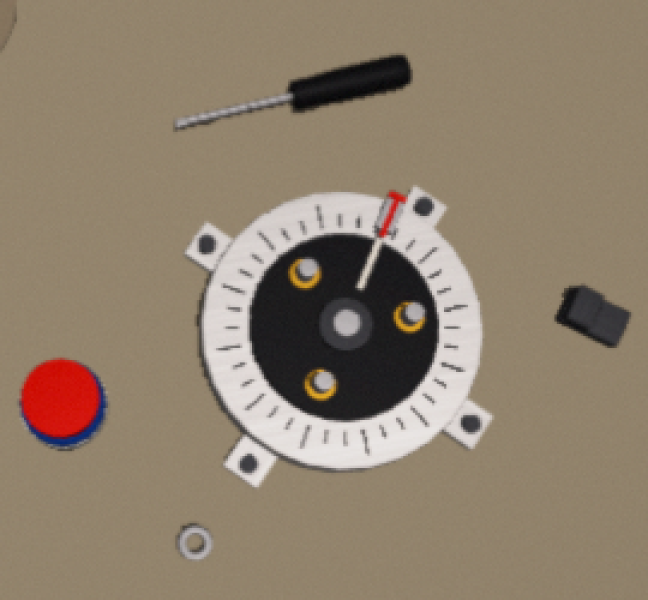

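The mark runs (361,288)→(380,240) straight into the red line (382,236)→(397,197). Both cameras agree within about 0.5°, and the bystanders haven't moved.

```bash
python3 -c "
from cell import env
print(env.job_done())"
```

```text
the job is handed in; nothing more can be done
None
```

The rotor's white index mark is lined up with the red timing line to within about 0.5° in both cameras (tolerance about 2.5°), the bystanders stand where they were, the arm is clear, and the job is handed in.

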